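# Seal the sample containers on the culture bench

## Robot

A 6-joint arm with a two-finger parallel gripper is mounted at the origin on the work surface. World frame = base frame: x ahead of the robot, y to its left, z up, the work surface at z = 0. Lengths are in mm, angles in degrees, forces in N, time in s.
With the tool pointing down it reaches from about 300 to 850 mm from the base axis. Payload 4.2 kg.
Tool frame: the origin (TCP) lies between the finger pads; the fingertips stand 22 mm ahead of it and the grasp point (between the pads) lies 3 mm ahead of it; z points along the fingers, y is the direction in which the jaws open and shut (so a half turn about z gives the same grasp; the last joint's range is limited). The gripper opens to 91 mm and grips with 3 to 60 N. Pads are 32 mm wide; open, the fingers measure 118 mm over their backs; the gripper's body (76 mm by 178 mm) begins 60 mm behind the grasp point.
Start: joints at [75.802, 18.312, 89.639, -0, 72.044, -1.146], TCP at [129.856, 560.159, 235.976] pointing down, gripper open.
Joint ranges: [-177.97, 177.97], [-48.28, 115.42], [12.27, 149.76], [-77.06, 257.06], [2.81, 150.46], [-146.56, 146.56]. Speed limits (degrees/s): [147.25, 147.25, 180, 180, 180, 180].

## Interface

Orientations are given as [roll, pitch, yaw] about the fixed x, y, z axes, in that order (R = Rz(yaw) Ry(pitch) Rx(roll)).
In Python, from workcell import * gives the robot as it stands.
- The arm moves only by the shell command python3 -m jog 'ROWS' [OPENING] [FORCE]. ROWS is text: rows parted by semicolons, each of 6 numbers parted by spaces: the shift along the tool's x, y, z in units of 0.5 m (1.0 is 0.5 m), then the turn, a rotation vector about the tool's x, y, z in units of pi/2 rad (1.0 is pi/2 rad). A call has 1 to 20 rows; each row is the pose to reach, as a shift and turn from the pose measured when the call began, along the tool's axes at that moment; what a row does not reach only later rows make up. A row lasts 1/12 s, in which the tool goes at most 41.7 mm and 7.16 degrees, less where a joint would pass 70% of its speed; a pose out of reach is approached as far as the arm can. A call with a number of a shift or a turn outside -1 to 1 is refused whole. A call with a gripper value outside its range is refused whole. OPENING is the opening, from -1 (shut) to 1 (fully open), set as the call begins (- or left out, the last holds). The fingers move at their own pace and stop on an object; FORCE is the grip in N (left out, the last holds). Time passes only in rows, so rows that repeat a pose let the fingers close. It gives the time, the measured TCP pose, the force and the opening at its end, in the units of the state.
- state(): the state, without advancing time (a new reading comes with each control period).
- grab_frame(name): name is "side" or "top"; returns the picture (384x512x3 uint8, red, green, blue); there is no depth.
- calibration(name): a dict with "mtx" (3x3 intrinsics, pixels), "rvec" (rotation vector, rad) and "tvec" (3), from world to camera coordinates, as OpenCV has them. Camera axes: x right, y down, z forward; pixel columns grow to the right and rows downward; lengths in mm; the calibration is good to about 2 mm. A picture is of the moment at which its call begins. calibration takes no time and is no camera call.
- job_done(): hands the job in, once; it reports no verdict.
Trained networks look in the newest picture that a camera, given by its name, has taken for a name from the list of things; names that differ only in an ending like _2 or _b are one class to them, and where a whole thing is asked for, a point or a joint stands for the part that bears it (a point fixed in the world has none). Each returns a list of dicts, best first, with "confidence" (0 to 1); they miss things now and then, are a little off and sometimes report something else, mostly with a low value. They report only what shows in the picture. A call takes as long as a camera call. They do not tell look-alikes from the thing itself.
- spot_in(query, camera): "rect" ([left, top, right, bottom] in pixels, round what is visible of it).
- tip_of(query, camera): "location" ([column, row] in pixels: a listed point, or the origin of a listed thing).
The state is a dict: "time_s": time; "qpos": joint angles; "qvel": joint speeds; "effort": joint torques, N m; "ee_pos": TCP position; "ee_rot": TCP orientation; "force": force on the tool from outside, world axes, zero at the start; "torque": the same for the moment, N m; "gripper_width": finger opening in mm.
Only numpy, scipy, OpenCV 4.12 (cv2) and the standard library are available. Lean on these libraries where they do the work, as an engineer would, in place of code of your own. Each camera call takes 0.05 s, during which the arm holds its last target. There are 200 camera calls.

## Task

Three frosted clear containers on the bench have white lids that are only resting part way on. Press the lid of the wide, low round jar and the lid of the oblong slide box down until each is fully home, leaving the containers upright where they stand. Leave the tall slim jar's lid raised as it is, because that culture must vent, and do not knock over the small flask with the orange cap.

Things in the scene. Friction and masses are not known exactly. Their poses are not given: they have to be found in the camera images.
- wide_lid (a point): Top centre of the white lid (disc 90 mm across, 16 mm thick) of the wide low round jar; z up. Jar frosted clear, 86 mm across, loose, about 0.4 kg. Lid starts 9 to 12 mm proud, top 70 to 73 mm above bench; fully home its top is at 61 mm, a hard stop. Slides straight down under 6 to 8 N (a force stop under 10 N halts too early), no spring back; press near its middle.
- oblong_lid (a point): Top centre of the white lid (rectangle 108 x 76 mm, 14 mm thick) of the oblong slide box; x along the long side, z up. Box frosted clear, 104 x 72 mm, glass slides inside, loose, about 0.45 kg. Lid starts 9 to 12 mm proud, top 73 to 76 mm above bench; fully home its top is at 64 mm, a hard stop. Slides under 6 to 8 N, no spring back; press near its middle.
- tall_lid (a point): Top centre of the white lid (disc 70 mm across, 18 mm thick) of the tall slim jar, not to be pressed; z up. Jar frosted clear, 68 mm across, 95 mm high to the shoulder, loose, about 0.4 kg. Its lid stands 9 to 12 mm proud too, top 122 to 125 mm above the bench.
- flask: Small frosted clear culture flask with an orange cap standing among the containers, a bystander: 30 x 50 mm, 100 mm high over the cap, 0.12 kg, loose. Origin at the centre of its underside, x across its 30 mm side, z up.
Not all that is in view belongs to the job. What is shaped like the part that bears oblong_lid but red or turquoise is not meant.

How it is judged (in metres and radians):
At the end, for the whole second after the job is handed in: Lids of the wide round jar and the oblong box home to within 3 mm (tops below 64 and 67 mm); all three containers upright within 6 degrees, lids within 40 mm of their starts; tall jar's lid still raised (top above 117 mm); small flask upright within 17 degrees (height (world z) of wide_lid between 0.055 and 0.064 m and height (world z) of oblong_lid between 0.058 and 0.067 m and angle between each of wide_lid, oblong_lid, tall_lid's own z axis and vertical below 0.1 rad and distance of each of wide_lid, oblong_lid, tall_lid from where it was at the start of the episode below 0.04 m and height (world z) of tall_lid above 0.117 m and angle between flask's own z axis and vertical below 0.3 rad); the robot touches nothing.
It fails at once if the tall slim jar's lid is pressed down (top below 117 mm) (height (world z) of tall_lid below 0.117 m).
It fails at once if the small flask is knocked over (angle between flask's own z axis and vertical above 0.5 rad).
It also fails if it takes over 32 s, if anything falls off the work surface, if the arm or the gripper's body presses on something with over 40 N, if the wrist force passes 120 N, or if a joint passes its speed limit or range.

## Working session

There is one attempt and no reset: what is moved stays moved. The work goes in short steps, Python scripts to look and compute and a shell command to move; the robot and the scene stay as the last step left them, time stands still between calls to the robot, and variables do not carry over. Pictures are saved under pics/ and viewed, about 8 in all and at most 12, crops included, and the job is handed in when it is done.

```bash
mkdir -p pics
cat > h.py <<'E'
from workcell import *
import numpy as np, cv2
def ray(name,uv,z):
    c=calibration(name);K=np.array(c["mtx"],float);R=cv2.Rodrigues(np.array(c["rvec"],float))[0];t=np.array(c["tvec"],float).ravel()
    o=-R.T@t; d=R.T@np.linalg.inv(K)@np.array([uv[0],uv[1],1.]); return o+d*(z-o[2])/d[2]
def save(name,f): cv2.imwrite(f"pics/{f}.png",cv2.cvtColor(grab_frame(name),cv2.COLOR_RGB2BGR))
E
python3 - <<'E'
from h import *
s=state();print(s["time_s"],s["ee_pos"],s["ee_rot"],s["gripper_width"])
for n in("top","side"):
    save(n,n+"0");c=calibration(n);R=cv2.Rodrigues(np.array(c["rvec"],float))[0];print(n,-R.T@np.array(c["tvec"],float).ravel())
    for q,z in(("wide_lid",71.5),("oblong_lid",74.5),("tall_lid",123.5),("flask",0)):
        for r in tip_of(q,n)[:3]: print(q,np.round(r["location"]),round(r["confidence"],2),np.round(ray(n,r["location"],z)))
E
```

```text
0.0 [129.73075917 559.68530254 235.1278885 ] [-1.79897895e+02 -1.54481436e-03  1.66948362e+02] 91.14855696636175
top [ 303.5456655    71.38328328 1124.90108419]
wide_lid [263. 116.] 0.94 [647.  32.  72.]
oblong_lid [365. 233.] 0.91 [ 373. -192.   74.]
oblong_lid [114. 206.] 0.85 [439. 370.  74.]
oblong_lid [186. 201.] 0.78 [448. 208.  74.]
tall_lid [366. 165.] 0.68 [ 516. -190.  124.]
flask [273. 211.] 0.55 [433.   8.   0.]
side [418.70255449 909.3575974  658.41370404]
wide_lid [183. 198.] 0.94 [646.  37.  72.]
wide_lid [261. 216.] 0.3 [433. 112.  72.]
oblong_lid [286. 159.] 0.72 [ 360. -187.   74.]
oblong_lid [258. 238.] 0.69 [438. 203.  74.]
oblong_lid [254. 294.] 0.69 [441. 376.  74.]
tall_lid [239. 142.] 0.81 [ 509. -212.  124.]
flask [259. 211.] 0.75 [441.  -8.   0.]
```

View pics/top0.png

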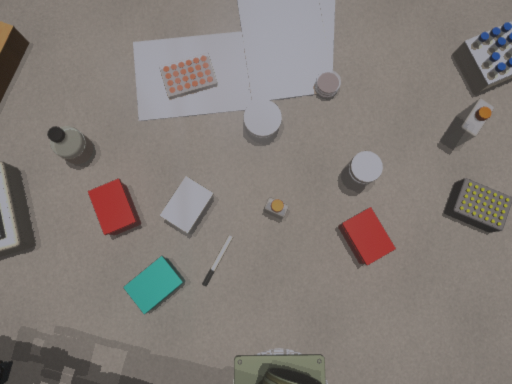

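View pics/side0.png

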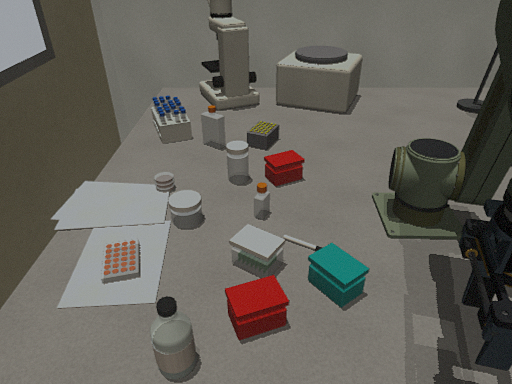

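The top view shows the white oblong lid at about (187,205), the wide jar at (263,118), the tall jar at (366,165) and the flask at (277,207). The side view agrees: white box (257,243), wide jar (185,198), tall jar (238,150). The red and turquoise boxes are decoys.

```bash
cat >> h.py <<'E'
def rows(p,tipz):
    from scipy.spatial.transform import Rotation as Ro
    s=state();R=Ro.from_euler("xyz",s["ee_rot"],degrees=True)
    D=Ro.from_matrix(np.diag([1,-1,-1.])); 
    x=R.apply([1,0,0]);D=Ro.from_euler("xyz",[180,0,np.degrees(np.arctan2(x[1],x[0]))],degrees=True)
    d=np.array([p[0],p[1],tipz+22.])-s["ee_pos"]
    print("row",np.round(R.inv().apply(d)/500,4),np.round((R.inv()*D).as_rotvec()/(np.pi/2),4),"dist",round(np.linalg.norm(d)))
E
python3 - <<'E'
from h import *
im=cv2.imread("pics/top0.png");g=cv2.cvtColor(im,cv2.COLOR_BGR2HSV)
for (u,v),z in(((187,205),74.5),((263,118),71.5)):
    m=np.zeros(im.shape[:2],np.uint8);m[v-35:v+35,u-35:u+35]=255
    w=((g[...,2]>150)&(g[...,1]<40)).astype(np.uint8)*255&m
    if u==263:w[:95]=0;w[:, :240]=0
    k=cv2.connectedComponentsWithStats(w);i=1+np.argmax(k[2][1:,4]);c=max(cv2.findContours((k[1]==i).astype(np.uint8),0,2)[0],key=cv2.contourArea)
    r=cv2.minAreaRect(c);print(r,k[3][i],ray("top",k[3][i],z),np.round(ray("top",r[0],z)))
rows((443,205),120)
E
```

```text
((186.07691955566406, 203.88462829589844), (32.72731018066406, 47.981571197509766), 33.6900634765625) [186.07508091 203.96699029] [441.73168746 207.50244491  74.5       ] [442. 208.  74.]
((268.5, 114.5), (39.0, 57.0), 90.0) [261.25576369 112.6426513 ] [655.25235476  35.41932615  71.5       ] [651.  19.  72.]
row [-0.7705 -0.5505  0.1879] [-0.  0. -0.] dist 483
```

```bash
python3 -m jog '-0.768 -0.547 0 0 0 0;-0.768 -0.547 0 0 0 0;-0.768 -0.547 0 0 0 0;-0.768 -0.547 0 0 0 0;-0.768 -0.547 0 0 0 0;-0.768 -0.547 0 0 0 0;-0.768 -0.547 0 0 0 0;-0.768 -0.547 0 0 0 0;-0.768 -0.547 0 0 0 0;-0.768 -0.547 0 0 0 0;-0.768 -0.547 0 0 0 0;-0.768 -0.547 0 0 0 0;-0.768 -0.547 0 0 0 0;-0.768 -0.547 0 0 0 0;-0.768 -0.547 0.19 0 0 0;-0.768 -0.547 0.19 0 0 0;-0.768 -0.547 0.19 0 0 0;-0.768 -0.547 0.19 0 0 0;-0.768 -0.547 0.19 0 0 0;-0.768 -0.547 0.19 0 0 0' -1 10
python3 - <<'E'
from h import *
save("side","s1");save("top","t1");rows((442,207),78)
a=cv2.imread("pics/side0.png");s=cv2.imread("pics/s1.png");t=cv2.imread("pics/t1.png")
f=lambda x,u,v:cv2.resize(x[v-60:v+60,u-60:u+60],(390,390),interpolation=2)
cv2.imwrite("pics/c1.png",np.hstack([f(s,258,230),f(t,187,205)]))
E
```

```text
time_s: 2.17
ee_pos: [442.8, 208.3, 142.4]
ee_rot: [179.9, 0.1, 167.0]
force: [-0.7, 0.2, 0.1]
gripper_width: 0.2
row [ 0.0019 -0.0025  0.0853] [0.0015 0.0019 0.    ] dist 43
```

View pics/c1.png

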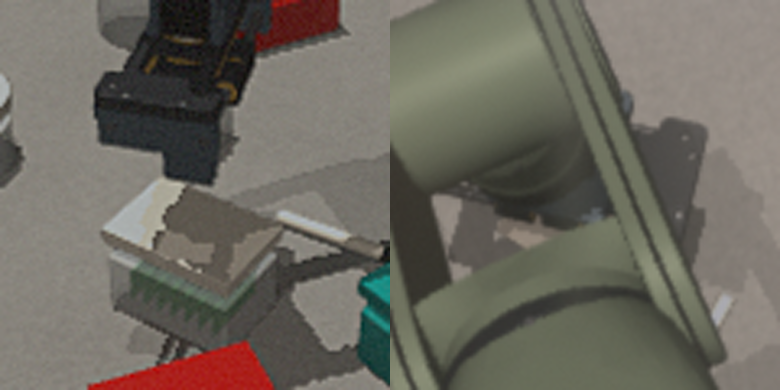

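The side crop shows the closed fingertips (~(190,160)) straight above the middle of the white lid. Now I'll press, in small steps.

```bash
python3 -m jog '0.002 -0.002 0.08 0 0 0;0.002 -0.002 0.08 0 0 0;0.002 -0.002 0.088 0 0 0;0.002 -0.002 0.092 0 0 0;0.002 -0.002 0.096 0 0 0;0.002 -0.002 0.1 0 0 0;0.002 -0.002 0.104 0 0 0;0.002 -0.002 0.108 0 0 0;0.002 -0.002 0.11 0 0 0;0.002 -0.002 0.112 0 0 0;0.002 -0.002 0.112 0 0 0;0.002 -0.002 0.112 0 0 0'
```

```text
time_s: 3.27
ee_pos: [442.6, 207.6, 88.4]
ee_rot: [179.8, 0.3, 167.0]
force: [-2.7, -0.2, 6.2]
gripper_width: 0.2
```

```bash
python3 -m jog '0 0 0.004 0 0 0;0 0 0.008 0 0 0;0 0 0.01 0 0 0;0 0 0.012 0 0 0;0 0 0.012 0 0 0;0 0 0.012 0 0 0'
```

```text
time_s: 3.77
ee_pos: [442.6, 207.6, 86.1]
ee_rot: [179.7, 0.3, 167.0]
force: [-7.7, -3.0, 24.2]
gripper_width: 0.7
```

24 N at tip height 64.1 mm means it is on the hard stop. Next, retract and go above the wide jar.

```bash
python3 -m jog '0 0 -0.06 0 0 0;0 0 -0.11 0 0 0;0 0 -0.11 0 0 0;-0.476 -0.246 -0.12 0 0 0;-0.476 -0.246 -0.12 0 0 0;-0.476 -0.246 -0.12 0 0 0;-0.476 -0.246 -0.12 0 0 0;-0.476 -0.246 -0.12 0 0 0;-0.476 -0.246 -0.12 0 0 0;-0.476 -0.246 -0.12 0 0 0;-0.476 -0.246 -0.12 0 0 0;-0.476 -0.246 -0.12 0 0 0;-0.476 -0.246 -0.12 0 0 0;-0.476 -0.246 -0.12 0 0 0'
python3 - <<'E'
from h import *
save("side","s2");save("top","t2");rows((647,34),78)
for q,z in(("wide_lid",71.5),("oblong_lid",64),("tall_lid",123.5)):
  for n in("side","top"):
    for r in tip_of(q,n)[:3]: print(n,q,round(r["confidence"],2),np.round(ray(n,r["location"],z)))
s=cv2.imread("pics/s2.png")
f=lambda x,u,v:cv2.resize(x[v-60:v+60,u-60:u+60],(390,390),interpolation=2)
cv2.imwrite("pics/c2.png",np.hstack([f(s,185,190),f(s,258,235)]))
E
```

```text
time_s: 4.93
ee_pos: [645.3, 35.0, 146.9]
ee_rot: [179.7, 0.3, 167.0]
force: [-0.6, 0.5, 0.3]
gripper_width: 0.2
row [-0.0028 -0.0018  0.0942] [0.0028 0.0032 0.    ] dist 47
side wide_lid 0.94 [639.  37.  72.]
side oblong_lid 0.93 [444. 204.  64.]
side oblong_lid 0.76 [263. 263.  64.]
side oblong_lid 0.67 [431. 367.  64.]
top oblong_lid 0.74 [438. 377.  64.]
top oblong_lid 0.69 [455. 208.  64.]
top oblong_lid 0.64 [259. 279.  64.]
side tall_lid 0.5 [ 503. -204.  124.]
top tall_lid 0.62 [ 517. -194.  124.]
```

View pics/c2.png

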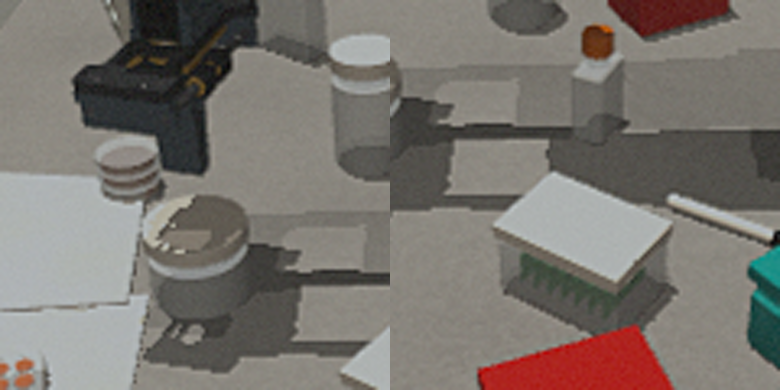

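The crop shows the fingertips over the wide lid, and the oblong box upright with its lid seated level. The flask is standing. Press the wide lid.

```bash
python3 -m jog '-0.002 -0.002 0.09 0.003 0.003 0;-0.002 -0.002 0.09 0.003 0.003 0;-0.002 -0.002 0.098 0.003 0.003 0;-0.002 -0.002 0.102 0.003 0.003 0;-0.002 -0.002 0.106 0.003 0.003 0;-0.002 -0.002 0.11 0.003 0.003 0;-0.002 -0.002 0.114 0.003 0.003 0;-0.002 -0.002 0.118 0.003 0.003 0;-0.002 -0.002 0.122 0.003 0.003 0;-0.002 -0.002 0.126 0.003 0.003 0;-0.002 -0.002 0.13 0.003 0.003 0;-0.002 -0.002 0.134 0.003 0.003 0;-0.002 -0.002 0.134 0.003 0.003 0;-0.002 -0.002 0.134 0.003 0.003 0'
```

```text
time_s: 6.5
ee_pos: [648.2, 33.2, 83.2]
ee_rot: [180.0, 0.2, 167.0]
force: [-1.7, -0.6, 11.6]
gripper_width: 0.1
```

```bash
python3 -m jog '0 0 0.006 0 0 0;0 0 0.01 0 0 0;0 0 0.01 0 0 0;0 0 0.01 0 0 0'
python3 -m jog '0 0 -0.06 0 0 0;0 0 -0.14 0 0 0;0 0 -0.22 0 0 0;0 0 -0.3 0 0 0;0 0 -0.3 0 0 0;0 0 -0.3 0 0 0;0.3 0.3 -0.3 0 0 0;0.3 0.3 -0.3 0 0 0;0.3 0.3 -0.3 0 0 0;0.3 0.3 -0.3 0 0 0;0.3 0.3 -0.3 0 0 0;0.3 0.3 -0.3 0 0 0;0.3 0.3 -0.3 0 0 0'
python3 - <<'E'
from h import *
save("side","s3")
s=cv2.imread("pics/s3.png")
cv2.imwrite("pics/c3.png",cv2.resize(s[120:330,130:350],(780,745))[:600])
a=cv2.imread("pics/side0.png");f=lambda x:cv2.resize(x[130:280,150:300],(390,390),interpolation=2)
cv2.imwrite("pics/c3.png",np.hstack([f(a),f(s)]))
E
```

```text
time_s: 6.83
ee_pos: [648.2, 33.2, 83.1]
ee_rot: [179.9, 0.3, 167.0]
force: [-7.6, -0.5, 20.5]
gripper_width: 0.4
time_s: 7.92
ee_pos: [533.0, 214.8, 231.4]
ee_rot: [-180.0, 0.2, 167.2]
force: [0.8, -0.5, -0.4]
gripper_width: 0.3
```

View pics/c3.png

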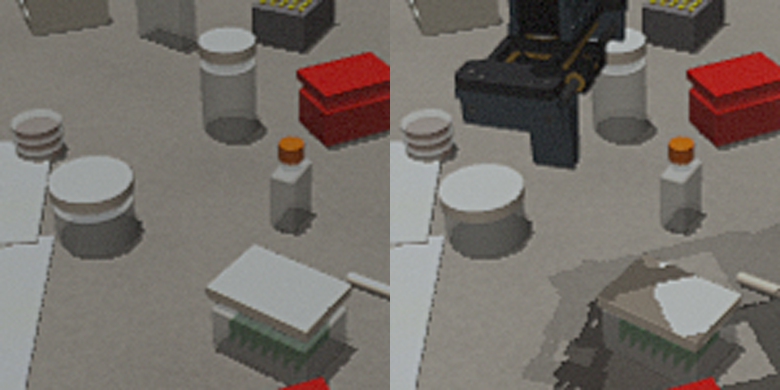

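Comparing before and after, both lids sit lower and the bright rim gap under them is gone. The containers haven't moved, the tall lid is still raised, and the flask is upright. The arm is clear, so I'm handing in.

```bash
python3 -c "
from workcell import *
print(job_done())"
```

```text
the job is handed in; nothing more can be done
None
```

I pressed both lids down to their hard stops with the closed fingertips, then lifted the arm clear and handed the job in at about 8 s of the 32 s allowed. `job_done()` gives no verdict, so these are my own checks:

| Lid | Fingertip height at stop | Fully home | Force at stop |
|---|---|---|---|
| Oblong box | 64.1 mm | 64 mm | 24 N |
| Wide jar | 61.1 mm | 61 mm | 20 N |

- **Last picture:** the bright gap under both pressed lids is gone. All containers stand upright where they were, the tall jar's lid is still raised and the flask is upright.
- **Not measured at the end:** I checked container tilt and shift only by eye. The gripper partly hid the tall jar's lid in that picture, but the arm never went near it.
- **Disagreements:** camera position estimates for the same lid differed by about 10 to 15 mm. For example, the oblong lid's x after pressing read 444 mm from the side and 455 mm from the top, with the arm partly in view. That did not matter for pressing near the middle.

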